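# Draining sheet into its rim by the sink

## Robot

A 7-joint arm with a two-finger parallel gripper is mounted at the origin on the work surface. World frame = base frame: x ahead of the robot, y to its left, z up, the work surface at z = 0. Lengths are in m, angles in rad, forces in N, time in s.
With the tool pointing down it reaches from about 0.4 to 0.875 m from the base axis. Payload 6.5 kg.
Tool frame: the origin (TCP) lies at the very end of the fingers, on their centre line; the grasp point (between the pads) lies 19 mm behind it; z points along the fingers, y is the line along which they close (so a half turn about z gives the same grasp; the last joint's range is limited). The gripper opens to 85 mm and grips with 20 to 120 N. Pads are 22 mm wide; open, the fingers measure 114 mm over their backs; the gripper's body (76 mm by 85 mm) begins 54 mm behind the grasp point. The pads swing forward as they close: fully open they stand 13 mm farther back than shut.
Start: joints at [1.056, 0.536, -0.004, 1.538, 0.003, 1.067, -0.071], TCP at [0.282, -0.586, 0.206] pointing down, gripper open.
Joint ranges: [-2.7, 2.7], [-0.37, 2.16], [-1.27, 1.26], [0.24, 2.4], [-1.31, 4.45], [0.19, 1.91], [-2.76, 2.76]. Speed limits (rad/s): [2.39, 2.39, 3.14, 3.14, 3.14, 3.14, 3.14].

## Interface

Orientations are given as a unit quaternion [w, x, y, z].
In Python, from station import ctrl gives the robot as it stands.
- The arm moves only by the tool jog_arm, never from a script. Its argument "increments" is a list of rows, each an object with "grip": the closure, from 0 (fully open) to 1 (shut); "delta_pos": the shift along the tool's x, y, z each as a share of 25 cm, from -1 to 1, a list of three; "twist": the turn about the tool's z as a share of 360 degrees, from -1 to 1. A call has 1 to 20 rows; each row is the pose to reach, as a shift and turn from the pose commanded when the call began, along the tool's axes at that moment, turning the shorter way round; what a row does not reach only later rows make up. A row lasts 1/10 s, in which the tool goes at most 50 mm and 8.59 degrees, less where a joint would pass 70% of its speed; a pose out of reach is approached as far as the arm can. A call with a number of a shift or a turn outside -1 to 1 is refused whole. A call with a gripper value outside its range is refused whole. The fingers move at their own pace and stop on an object; the grip force is fixed at half the most. Time passes only in rows, so rows that repeat a pose let the fingers close. It gives the time, the measured TCP pose, the force, the opening and the grip force at its end, in the units of the state.
- ctrl.get_state(): the state, without advancing time (a new reading comes with each control period).
- ctrl.snapshot(name): name is "scene" or "side" or "wrist"; returns the picture (384x512x3 uint8, red, green, blue); there is no depth.
- ctrl.camera_model(name): a dict with "vertical_fov" (degrees; the focal length in pixels is half the picture's height over the tangent of half this angle, whatever the lens; pixels are square), "cx", "cy" (the principal point, pixels), "position" and "rotation" of the camera in the world. Camera axes: x right, y up, looking along -z (the intrinsics and any distortion apply to the point x, -y, -z); pixel columns grow to the right and rows downward; lengths in m; the calibration is good to about 2 mm. A picture is of the moment at which its call begins: read the wrist's pose just before it. camera_model takes no time and is no camera call; for the wrist camera it gives the pose at the moment of the call.
- ctrl.sign_off(): hands the job in; it is judged then, once.
The state is a dict: "clock": time; "joint_pos": joint angles; "joint_vel": joint speeds; "tau": joint torques, N m; "eef_pos": TCP position; "orientation": TCP orientation; "force": force on the tool from outside, world axes, zero at the start; "moment": the same for the moment, N m; "grip_width": opening from 0.0 (shut) to 1.0 (fully open); "grasp_force": force on a finger pad.
Only numpy, scipy, OpenCV 4.12 (cv2) and the standard library are available. Lean on these libraries where they do the work, as an engineer would, in place of code of your own. Each camera call takes 0.05 s, during which the arm holds its last target. There are 200 camera calls.

## Task

Slide the rectangular metal draining sheet into the low three-sided steel rim on the worktop, short end first through the open side, until it lies straight inside with its leading edge up close to the back wall. Press on its top and slide it, keeping it flat on the worktop, and leave the round metal plate and the steel canister where they are.

Things in the scene. Friction and masses are not known exactly. Their poses are not given: they have to be found in the camera images.
- sheet: Rectangular dark steel draining sheet, loose, flat on the worktop: 170 mm along its x, 110 along its y, 4 thick, 0.25 kg; grippy top, slick underside. Origin: centre of its underside, z up. At the start +x points roughly to the rim's open side (world +y). It and the round plate swap places between runs. Fingertips pressing its top with 10 N drag it; pressed ahead of its centre it trails straight.
- drainer: Low three-sided steel rim fixed on the worktop, no floor, open at its -x side. Inside 180 mm along x, 150 along y; walls 8 thick, 14 high. Origin: centre of the inside, on the worktop; z up; x is the way the sheet goes in (roughly world +y): back wall face at x +90, side wall faces at y +-75, open end at x -90 mm. The sheet touching the back has its centre at x +5 mm.
- disc: Round dark steel plate, 110 mm in diameter, 4 mm thick, loose on the worktop beside the sheet, to its left or right (centres 150 mm or more apart); to be left alone. Origin: centre of its underside.
- canister: Upright steel canister with a dark lid, 84 mm in diameter, 130 mm tall, loose, behind the rim's back wall to the robot's left; to be left alone. Origin: centre of its underside.

How it is judged:
By the outcome, as a careful person would: the job done as asked, in the order asked, and still so for the second after the job is handed in, with the robot touching nothing.
It also fails if it takes over 48 s, if anything falls off the work surface, if the arm or the gripper's body presses on something with over 40 N, if the wrist force passes 120 N, or if a joint passes its speed limit or range.

## Working session

There is one attempt and no reset: what is moved stays moved. The work goes in short steps, Python scripts to look and compute and a tool call to move; the robot and the scene stay as the last step left them, time stands still between calls to the robot, and variables do not carry over. Pictures are saved under pics/ and viewed, at most 10 in all, crops included, and the job is handed in when it is done.

Besides the shell and the picture viewer there is one more tool, called after "Call:" as name([rows], argument=value, ...), one row to a line, values as JSON. jog_arm: Moves the arm, as the interface text tells. Shift numbers are shares of 25 cm and turn numbers shares of 360 degrees, none past 1 either way. Its arguments: {"type":"object","properties":{"increments":{"type":"array"}},"required":["increments"]}

```bash
mkdir -p pics; python3 - <<'E'
from station import ctrl
import cv2
for n in("scene","side"):
    cv2.imwrite(f"pics/{n}0.png",ctrl.snapshot(n)[:,:,::-1]); print(n,ctrl.camera_model(n))
print({k:v for k,v in ctrl.camera_model("wrist").items()})
s=ctrl.get_state();print(s)
E
```

```text
scene {'vertical_fov': 52.20163947725061, 'cx': 249.22177130117817, 'cy': 198.61472058605634, 'position': array([ 1.24158005, -0.38181563,  0.82204946]), 'rotation': array([0.80257353, 0.35103799, 0.19243528, 0.44228578])}
side {'vertical_fov': 43.41276348838532, 'cx': 254.95184756752195, 'cy': 201.1691222074462, 'position': array([0.50574164, 1.02288069, 1.0018938 ]), 'rotation': array([-0.02843222, -0.00543359,  0.37278264,  0.92746708])}
{'vertical_fov': 59.175676917499416, 'cx': 248.0894878927139, 'cy': 193.40910846593312, 'position': array([ 0.35778336, -0.54816719,  0.37195054]), 'rotation': array([ 0.83488266, -0.14024896,  0.08898343, -0.52476959])}
{'clock': 0.1, 'joint_pos': array([ 1.0558014 ,  0.53710732, -0.0044249 ,  1.5387545 ,  0.00258358,
        1.0673165 , -0.07118098]), 'joint_vel': array([ 3.67415506e-04, -2.42948706e-03, -3.91694434e-05, -3.07939963e-03,
       -1.29025770e-03,  1.57598531e-05, -1.67188517e-03]), 'tau': array([ 3.14433870e-03, -5.84564066e+01,  1.05201334e+00, -2.59776753e+01,
        1.26001719e-02,  4.54417241e-03, -4.05645335e-05]), 'eef_pos': array([ 0.28174043, -0.58509315,  0.20519763]), 'orientation': array([-7.56144702e-04,  9.74920159e-01,  2.22553496e-01, -2.28704039e-04]), 'force': array([ 0.11123501, -0.18921169, -0.00973197]), 'moment': array([ 0.02577571, -0.02379295,  0.0077751 ]), 'grasp_force': 0.0, 'grip_width': 0.9984656637049645}
```

View pics/scene0.png

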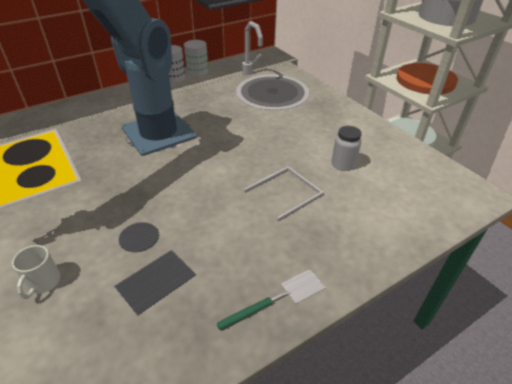

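View pics/side0.png

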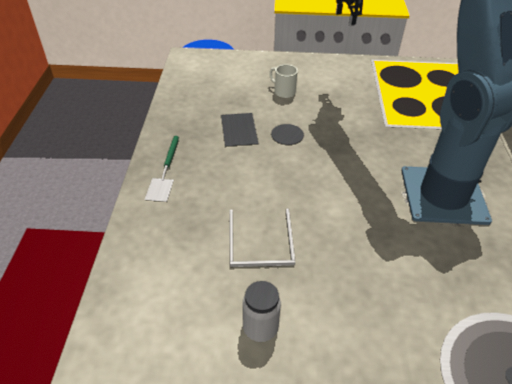

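The scene picture shows the sheet with corners near (116,287), (172,253), (196,273) and (138,310). The disc is at (139,236), the rim has corners near (245,190), (289,168), (322,193) and (280,217), and the canister is at (347,150). In the side picture the sheet corners are about (222,116), (252,114), (257,143) and (226,146). The rim runs (231,210), (231,266), (294,263), (289,209).

```bash
cat > h.py <<'E'
from station import ctrl
import numpy as np, cv2
from scipy.spatial.transform import Rotation as R
def ray(m,uv,z,h=384):
    f=h/2/np.tan(np.radians(m["vertical_fov"])/2); uv=np.atleast_2d(np.float64(uv))
    d=np.c_[(uv[:,0]-m["cx"])/f,-(uv[:,1]-m["cy"])/f,-np.ones(len(uv))]
    r=m["rotation"]; d=R.from_quat([r[1],r[2],r[3],r[0]]).apply(d); p=m["position"]
    return p+d*((z-p[2])/d[:,2])[:,None]
def dark(img,seed,tol=14):
    mask=np.zeros((386,514),np.uint8)
    cv2.floodFill(img.copy(),mask,seed,0,(tol,)*3,(tol,)*3,4|(255<<8)|cv2.FLOODFILL_MASK_ONLY|cv2.FLOODFILL_FIXED_RANGE)
    return max(cv2.findContours(mask[1:-1,1:-1],cv2.RETR_EXTERNAL,cv2.CHAIN_APPROX_NONE)[0],key=cv2.contourArea)[:,0]
def rect(m,img,seed,z=.004,tol=14):
    p=ray(m,dark(img,seed,tol),z)[:,:2]
    return cv2.minAreaRect(np.float32(p*1000))
E
python3 - <<'E'
from h import *
S={"scene":[(156,280),(139,237),[(245,190),(289,168),(322,193),(280,217)]],"side":[(240,130),(287,134),[(231,210),(231,266),(294,263),(289,209)]]}
for n,(a,b,c) in S.items():
    im=cv2.imread(f"pics/{n}0.png");m=ctrl.camera_model(n)
    print(n,rect(m,im,a),rect(m,im,b));print((ray(m,c,.014)*1000).round())
    x,y,w,h=cv2.boundingRect(np.int32(c)); 
    cv2.imwrite(f"pics/c{n}.png",cv2.resize(im[y-12:y+h+12,x-12:x+w+12],None,fx=6,fy=6,interpolation=cv2.INTER_CUBIC)); print(x-12,y-12)
a=[cv2.imread(f"pics/c{n}.png") for n in S]
h=max(i.shape[0] for i in a)
cv2.imwrite("pics/c.png",cv2.resize(np.hstack([cv2.copyMakeBorder(i,0,h-i.shape[0],0,0,0) for i in a]),None,fx=2/3,fy=2/3)); print([i.shape for i in a])
E
```

```text
scene ((624.9351806640625, -268.6253967285156), (108.00826263427734, 165.80601501464844), 10.490248680114746) ((463.12371826171875, -251.076904296875), (105.07438659667969, 103.59680938720703), 57.753353118896484)
[[465.  96.  14.]
 [449. 277.  14.]
 [603. 289.  14.]
 [618. 119.  14.]]
233 156
side ((623.2325439453125, -263.550537109375), (106.09241485595703, 168.015380859375), 10.862969398498535) ((460.6661376953125, -245.47410583496094), (105.64319610595703, 100.3545150756836), 4.093562602996826)
[[613. 116.  14.]
 [596. 306.  14.]
 [438. 287.  14.]
 [452. 101.  14.]]
219 197
[(444, 612, 3), (492, 528, 3)]
```

View pics/c.png

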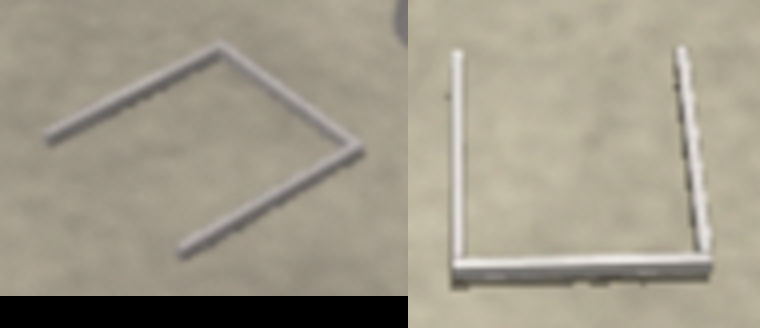

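```bash
python3 - <<'E'
from h import *
P={"scene":[(244.5,189.2),(288,167.2),(322.5,192.5),(278.7,217.7)],"side":[(287.5,208.7),(293.5,261.2),(231.2,263),(231.2,209.7)]}
M=np.array([(-90,79),(94,79),(94,-79),(-90,-79)],float)
for n,c in P.items():
    q=ray(ctrl.camera_model(n),c,.014)[:,:2]*1000
    A=M-M.mean(0);B=q-q.mean(0)
    th=np.arctan2((A[:,0]*B[:,1]-A[:,1]*B[:,0]).sum(),(A*B).sum())
    Rm=np.array([[np.cos(th),-np.sin(th)],[np.sin(th),np.cos(th)]])
    t=q.mean(0)-Rm@M.mean(0)
    print(n,q.round(),np.degrees(th),t,(q-(M@Rm.T+t)).round(1))
s=ctrl.get_state()
q=s["orientation"];print(R.from_quat([q[1],q[2],q[3],q[0]]).as_matrix().round(3))
E
```

```text
scene [[461.  96.]
 [444. 277.]
 [602. 292.]
 [619. 114.]] 95.6038940544489 [531.54478186 193.01308413] [[-1.1  0.7]
 [ 0.1 -1.9]
 [ 1.2 -2.2]
 [-0.2  3.3]]
side [[456. 100.]
 [439. 281.]
 [596. 297.]
 [613. 115.]] 95.38242970658497 [526.13605476 196.24178936] [[ 0.1  0.9]
 [ 0.3 -1.2]
 [ 0.1 -0.2]
 [-0.5  0.5]]
[[ 0.901  0.434 -0.001]
 [ 0.434 -0.901  0.001]
 [-0.    -0.002 -1.   ]]
```

Call:
jog_arm([
  {"grip": 0.4, "delta_pos": [0.5, -0.2, 0], "twist": -0.1},
  {"grip": 0.4, "delta_pos": [1, -0.39, 0], "twist": -0.2083},
  {"grip": 0.4, "delta_pos": [1, -0.39, 0], "twist": -0.2083},
  {"grip": 0.4, "delta_pos": [1, -0.39, 0], "twist": -0.2083},
  {"grip": 0.4, "delta_pos": [1, -0.39, 0], "twist": -0.2083},
  {"grip": 0.4, "delta_pos": [1, -0.39, 0], "twist": -0.2083},
  {"grip": 0.4, "delta_pos": [1, -0.39, 0], "twist": -0.2083},
  {"grip": 0.4, "delta_pos": [1, -0.39, 0], "twist": -0.2083},
  {"grip": 0.4, "delta_pos": [1, -0.39, 0], "twist": -0.2083},
  {"grip": 0.4, "delta_pos": [1, -0.39, 0], "twist": -0.2083},
  {"grip": 0.4, "delta_pos": [1, -0.39, 0], "twist": -0.2083},
  {"grip": 0.4, "delta_pos": [1, -0.39, 0], "twist": -0.2083},
  {"grip": 0.4, "delta_pos": [1, -0.39, 0], "twist": -0.2083},
])

```text
clock: 1.4
eef_pos: [0.4649, -0.3892, 0.2059]
orientation: [-0.0, 0.639, 0.77, -0.0]
force: [0.2, 0.6, 0.2]
grip_width: 0.603
grasp_force: 0.0
```

Call:
jog_arm([
  {"grip": 0.4, "delta_pos": [0.2, 0.3, 0], "twist": 0},
  {"grip": 0.4, "delta_pos": [0.4, 0.55, 0.1], "twist": 0},
  {"grip": 0.4, "delta_pos": [0.527, 0.716, 0.3], "twist": 0},
  {"grip": 0.4, "delta_pos": [0.527, 0.716, 0.4], "twist": 0},
  {"grip": 0.4, "delta_pos": [0.527, 0.716, 0.5], "twist": 0},
  {"grip": 0.4, "delta_pos": [0.527, 0.716, 0.6], "twist": 0},
  {"grip": 0.4, "delta_pos": [0.527, 0.716, 0.64], "twist": 0},
  {"grip": 0.4, "delta_pos": [0.527, 0.716, 0.64], "twist": 0},
  {"grip": 0.4, "delta_pos": [0.527, 0.716, 0.64], "twist": 0},
  {"grip": 0.4, "delta_pos": [0.527, 0.716, 0.64], "twist": 0},
])

```text
clock: 2.4
eef_pos: [0.6175, -0.2287, 0.0486]
orientation: [0.002, 0.639, 0.769, 0.0]
force: [-0.4, -0.1, -0.2]
grip_width: 0.601
grasp_force: 0.0
```

```bash
python3 - <<'E'
from h import *
print(ctrl.get_state()["eef_pos"],ctrl.get_state()["joint_pos"].round(2))
im=[ctrl.snapshot(n)[:,:,::-1] for n in("side","wrist")]
np.save("w.npy",im[1]);print(ctrl.camera_model("wrist"))
a=im[0][80:240,150:380]
a=cv2.resize(a,None,fx=2.2,fy=2.2);b=cv2.resize(im[1],(291*1,218))
c=np.zeros((600,800,3),np.uint8);c[:352,:506]=a[:352,:506];c[380:598,:291]=b;cv2.imwrite("pics/d.png",c)
E
```

```text
[ 0.61751692 -0.22869886  0.04859354] [ 0.5   0.76 -0.32  1.6   0.3   0.83  0.24]
{'vertical_fov': 59.175676917499416, 'cx': 248.0894878927139, 'cy': 193.40910846593312, 'position': array([ 0.60101348, -0.14431258,  0.21469742]), 'rotation': array([ 0.98177378, -0.16620367, -0.01656432,  0.09067645])}
```

View pics/d.png

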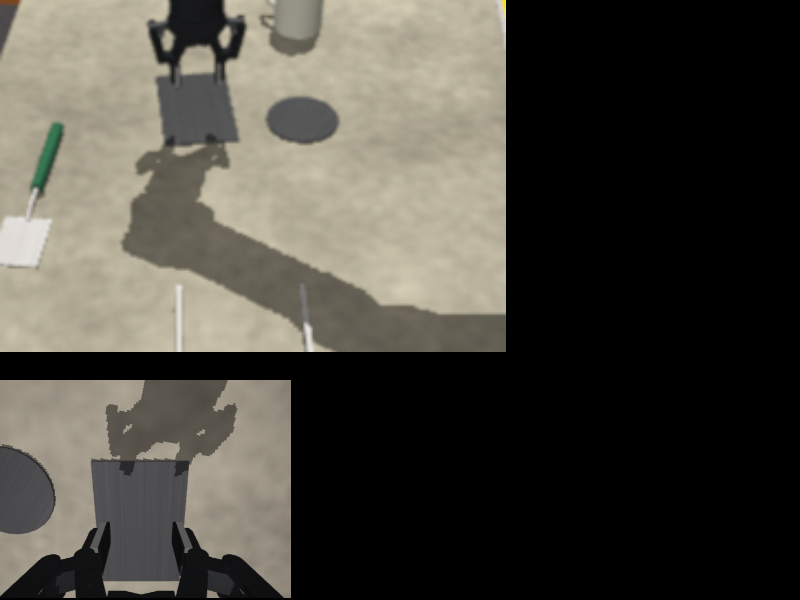

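The wrist picture shows the sheet squarely under the fingers. Its front edge is at about full-scale row 141, columns 162 to 331, and the disc is well to the left.

```bash
python3 - <<'E'
from h import *
m=ctrl.camera_model("wrist")
q=ray(m,[(161,140.5),(332,140.5),(161,354),(329,354)],.004)*1000
print(q.round(1)); d=q[1]-q[0];print(np.hypot(*d[:2]),np.degrees(np.arctan2(d[1],d[0])),(q[0]+q[1])/2)
E
```

```text
[[ 555.  -192.     4. ]
 [ 660.2 -172.4    4. ]
 [ 572.  -361.2    4. ]
 [ 702.7 -337.1    4. ]]
107.00284041467403 10.55194091769922 [ 607.61510588 -182.173609      4.        ]
```

Call:
jog_arm([
  {"grip": 0.4, "delta_pos": [0, 0, 0.05], "twist": 0},
  {"grip": 0.4, "delta_pos": [0, 0, 0.1], "twist": 0},
  {"grip": 0.4, "delta_pos": [0, 0, 0.12], "twist": 0},
  {"grip": 0.4, "delta_pos": [0, 0, 0.12], "twist": 0},
  {"grip": 0.4, "delta_pos": [0, 0, 0.12], "twist": 0},
])

```text
clock: 3.0
eef_pos: [0.6163, -0.2265, 0.0156]
orientation: [-0.0, 0.638, 0.77, -0.0]
force: [0.4, -0.2, 0.1]
grip_width: 0.595
grasp_force: 0.0
```

Call:
jog_arm([
  {"grip": 0.4, "delta_pos": [0, 0, 0.012], "twist": 0},
  {"grip": 0.4, "delta_pos": [0, 0, 0.024], "twist": 0},
  {"grip": 0.4, "delta_pos": [0, 0, 0.036], "twist": 0},
  {"grip": 0.4, "delta_pos": [0, 0, 0.044], "twist": 0},
  {"grip": 0.4, "delta_pos": [0, 0, 0.044], "twist": 0},
])

```text
clock: 3.5
eef_pos: [0.6161, -0.2265, 0.0046]
orientation: [-0.0, 0.638, 0.77, -0.0]
force: [-0.3, 0.1, -0.1]
grip_width: 0.602
grasp_force: 0.0
```

Call:
jog_arm([
  {"grip": 0.4, "delta_pos": [0, 0, 0.006], "twist": 0},
  {"grip": 0.4, "delta_pos": [0, 0, 0.012], "twist": 0},
  {"grip": 0.4, "delta_pos": [0, 0, 0.012], "twist": 0},
])

```text
clock: 3.8
eef_pos: [0.6162, -0.2266, 0.0018]
orientation: [-0.0, 0.638, 0.77, -0.0]
force: [-0.2, -0.9, -0.1]
grip_width: 0.599
grasp_force: 0.0
```

Call:
jog_arm([
  {"grip": 0.4, "delta_pos": [0, 0, 0.005], "twist": 0},
  {"grip": 0.4, "delta_pos": [0, 0, 0.01], "twist": 0},
  {"grip": 0.4, "delta_pos": [0, 0, 0.01], "twist": 0},
])

```text
clock: 4.1
eef_pos: [0.6162, -0.2265, -0.0007]
orientation: [-0.0, 0.638, 0.77, -0.0]
force: [-0.0, 0.5, 0.1]
grip_width: 0.596
grasp_force: 0.0
```

Call:
jog_arm([
  {"grip": 0.4, "delta_pos": [0, 0, 0.004], "twist": 0},
  {"grip": 0.4, "delta_pos": [0, 0, 0.008], "twist": 0},
  {"grip": 0.4, "delta_pos": [0, 0, 0.008], "twist": 0},
])

```text
clock: 4.4
eef_pos: [0.6162, -0.2266, -0.0027]
orientation: [-0.0, 0.638, 0.77, -0.0]
force: [0.1, 0.6, 0.5]
grip_width: 0.597
grasp_force: 0.0
```

Call:
jog_arm([
  {"grip": 0.4, "delta_pos": [0, 0, 0.004], "twist": 0},
  {"grip": 0.4, "delta_pos": [0, 0, 0.008], "twist": 0},
  {"grip": 0.4, "delta_pos": [0, 0, 0.008], "twist": 0},
])

```text
clock: 4.7
eef_pos: [0.6162, -0.2266, -0.0047]
orientation: [-0.0, 0.638, 0.77, -0.0]
force: [0.1, -0.7, -0.2]
grip_width: 0.599
grasp_force: 0.0
```

Call:
jog_arm([
  {"grip": 0.4, "delta_pos": [0, 0, 0.004], "twist": 0},
  {"grip": 0.4, "delta_pos": [0, 0, 0.006], "twist": 0},
  {"grip": 0.4, "delta_pos": [0, 0, 0.006], "twist": 0},
])

```text
clock: 5.0
eef_pos: [0.6163, -0.2266, -0.0061]
orientation: [-0.0, 0.638, 0.77, -0.0]
force: [0.0, -0.1, -0.2]
grip_width: 0.599
grasp_force: 0.0
```

Call:
jog_arm([
  {"grip": 0.4, "delta_pos": [0, 0, 0.004], "twist": 0},
  {"grip": 0.4, "delta_pos": [0, 0, 0.006], "twist": 0},
  {"grip": 0.4, "delta_pos": [0, 0, 0.006], "twist": 0},
])

```text
clock: 5.3
eef_pos: [0.6163, -0.2266, -0.0077]
orientation: [-0.0, 0.638, 0.77, -0.0]
force: [-0.4, 0.6, 0.1]
grip_width: 0.599
grasp_force: 0.0
```

Call:
jog_arm([
  {"grip": 0.4, "delta_pos": [0, 0, 0.004], "twist": 0},
  {"grip": 0.4, "delta_pos": [0, 0, 0.004], "twist": 0},
])

```text
clock: 5.5
eef_pos: [0.6163, -0.2266, -0.0086]
orientation: [-0.0, 0.638, 0.77, -0.0]
force: [0.1, -0.0, 0.2]
grip_width: 0.599
grasp_force: 0.0
```

```bash
python3 - <<'E'
from h import *
s=ctrl.get_state();print(s["eef_pos"],s["force"],s["moment"])
cv2.imwrite("pics/e.png",ctrl.snapshot("wrist")[:,:,::-1])
E
```

```text
[ 0.61627686 -0.22655796 -0.00864733] [ 0.09306527 -0.02771797  0.15053708] [ 0.0146868  -0.06767621  0.02314281]
```

View pics/e.png

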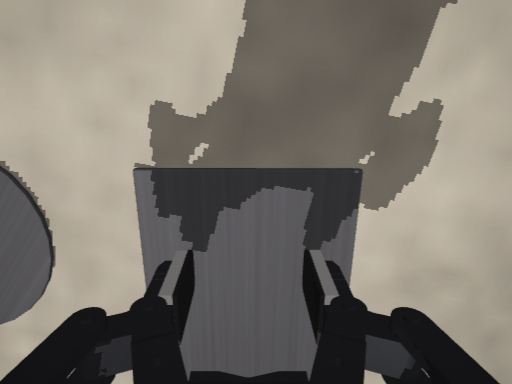

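The wrist picture shows the fingertips near (190,252) and (312,252). Their shadows almost meet them, so contact is about a millimetre or so away.

Call:
jog_arm([
  {"grip": 0.4, "delta_pos": [0, 0, 0.004], "twist": 0},
  {"grip": 0.4, "delta_pos": [0, 0, 0.004], "twist": 0},
])

```text
clock: 5.75
eef_pos: [0.6162, -0.2266, -0.0097]
orientation: [-0.0, 0.638, 0.77, -0.0]
force: [0.2, -0.2, 0.2]
grip_width: 0.601
grasp_force: 0.0
```

Call:
jog_arm([
  {"grip": 0.4, "delta_pos": [0, 0, 0.004], "twist": 0},
  {"grip": 0.4, "delta_pos": [0, 0, 0.004], "twist": 0},
])

```text
clock: 5.95
eef_pos: [0.6163, -0.2266, -0.0106]
orientation: [-0.0, 0.638, 0.77, -0.0]
force: [0.3, 0.2, 0.5]
grip_width: 0.6
grasp_force: 0.0
```

Call:
jog_arm([
  {"grip": 0.4, "delta_pos": [0, 0, 0.004], "twist": 0},
  {"grip": 0.4, "delta_pos": [0, 0, 0.004], "twist": 0},
])

```text
clock: 6.15
eef_pos: [0.6162, -0.2266, -0.0117]
orientation: [-0.0, 0.638, 0.77, -0.0]
force: [0.5, -0.2, -0.0]
grip_width: 0.598
grasp_force: 0.0
```

Call:
jog_arm([
  {"grip": 0.4, "delta_pos": [0, 0, 0.004], "twist": 0},
  {"grip": 0.4, "delta_pos": [0, 0, 0.004], "twist": 0},
])

```text
clock: 6.35
eef_pos: [0.6162, -0.2266, -0.0127]
orientation: [-0.0, 0.638, 0.77, -0.0]
force: [-0.2, 0.1, -0.2]
grip_width: 0.6
grasp_force: 0.0
```

Call:
jog_arm([
  {"grip": 0.4, "delta_pos": [0, 0, 0.004], "twist": 0},
  {"grip": 0.4, "delta_pos": [0, 0, 0.004], "twist": 0},
])

```text
clock: 6.55
eef_pos: [0.6163, -0.2265, -0.0137]
orientation: [-0.0, 0.638, 0.77, -0.0]
force: [0.2, -0.9, 0.2]
grip_width: 0.6
grasp_force: 0.0
```

```bash
python3 - <<'E'
from h import *
m=ctrl.camera_model("wrist");print(m["position"],ctrl.get_state()["force"])
for z in (-.01,0,.004,.01,.02):
    q=ray(m,[(193,252),(303,252)],z)*1000;print(z,np.linalg.norm(q[1]-q[0]),q.mean(0))
a=ctrl.snapshot("wrist")[:,:,::-1][230:384,120:400];b=ctrl.snapshot("side")[:,:,::-1][80:160,200:290]
c=np.zeros((600,800,3),np.uint8);a=cv2.resize(a,(560,308));b=cv2.resize(b,(300,267),interpolation=cv2.INTER_CUBIC);c[:308,:560]=a;c[320:587,:300]=b
cv2.imwrite("pics/f.png",c)
E
```

```text
[ 0.60041752 -0.14308445  0.15310757] [ 0.18215019 -0.92147894  0.16321447]
-0.01 59.74032365407474 [ 617.0051247  -231.73675468  -10.        ]
0 56.0776901363771 [ 615.98815154 -226.30154989    0.        ]
0.004 54.61263672929796 [ 615.58136228 -224.12746797    4.        ]
0.01 52.41505661867936 [ 614.97117838 -220.8663451    10.        ]
0.02 48.75242310098171 [ 613.95420523 -215.4311403    20.        ]
```

View pics/f.png

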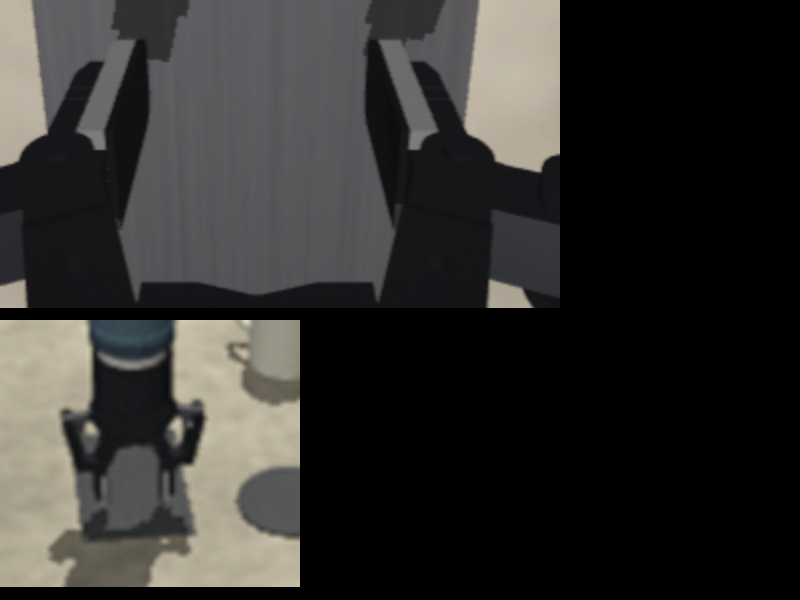

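The wrist crop shows each shadow nearly at its fingertip, around crop (145,40) and (370,40). The fingers are still just clear of the sheet, so I'll go lower.

Call:
jog_arm([
  {"grip": 0.4, "delta_pos": [0, 0, 0.004], "twist": 0},
  {"grip": 0.4, "delta_pos": [0, 0, 0.004], "twist": 0},
])

```text
clock: 6.85
eef_pos: [0.6163, -0.2266, -0.0147]
orientation: [-0.0, 0.638, 0.77, -0.0]
force: [0.2, 0.8, -0.4]
grip_width: 0.6
grasp_force: 0.0
```

Call:
jog_arm([
  {"grip": 0.4, "delta_pos": [0, 0, 0.004], "twist": 0},
  {"grip": 0.4, "delta_pos": [0, 0, 0.004], "twist": 0},
])

```text
clock: 7.05
eef_pos: [0.6163, -0.2266, -0.0157]
orientation: [-0.0, 0.638, 0.77, -0.0]
force: [-0.3, 0.1, 0.0]
grip_width: 0.602
grasp_force: 0.0
```

Call:
jog_arm([
  {"grip": 0.4, "delta_pos": [0, 0, 0.004], "twist": 0},
  {"grip": 0.4, "delta_pos": [0, 0, 0.008], "twist": 0},
  {"grip": 0.4, "delta_pos": [0, 0, 0.008], "twist": 0},
])

```text
clock: 7.35
eef_pos: [0.6162, -0.2266, -0.0177]
orientation: [-0.0, 0.638, 0.77, -0.0]
force: [-0.7, 0.4, -0.1]
grip_width: 0.601
grasp_force: 0.0
```

Call:
jog_arm([
  {"grip": 0.4, "delta_pos": [0, 0, 0.004], "twist": 0},
  {"grip": 0.4, "delta_pos": [0, 0, 0.006], "twist": 0},
  {"grip": 0.4, "delta_pos": [0, 0, 0.006], "twist": 0},
])

```text
clock: 7.65
eef_pos: [0.6163, -0.2265, -0.0191]
orientation: [-0.0, 0.638, 0.77, -0.0]
force: [-0.9, -0.8, 0.7]
grip_width: 0.599
grasp_force: 0.0
```

Call:
jog_arm([
  {"grip": 0.4, "delta_pos": [0, 0, 0.004], "twist": 0},
  {"grip": 0.4, "delta_pos": [0, 0, 0.006], "twist": 0},
  {"grip": 0.4, "delta_pos": [0, 0, 0.006], "twist": 0},
])

```text
clock: 7.95
eef_pos: [0.6163, -0.2266, -0.0207]
orientation: [-0.0, 0.638, 0.77, -0.0]
force: [0.2, 0.1, -0.0]
grip_width: 0.601
grasp_force: 0.0
```

```bash
python3 - <<'E'
from h import *
s=ctrl.get_state();print(s["eef_pos"],s["force"],s["moment"],s["tau"].round(2))
a=ctrl.snapshot("wrist")[:,:,::-1][150:384,100:400];b=ctrl.snapshot("scene")[:,:,::-1][180:330,80:230]
c=np.zeros((600,800,3),np.uint8);a=cv2.resize(a,(375,292));b=cv2.resize(b,(420,420),interpolation=cv2.INTER_CUBIC);c[:292,:375]=a;c[:420,380:]=b
cv2.imwrite("pics/g.png",c)
E
```

```text
[ 0.61627058 -0.22657462 -0.02065079] [ 0.16752494  0.05105409 -0.04489692] [-0.04687624  0.02786292 -0.05809781] [-1.000e-02 -6.596e+01 -4.940e+00 -1.854e+01  1.000e-02 -1.000e-02
 -0.000e+00]
```

View pics/g.png

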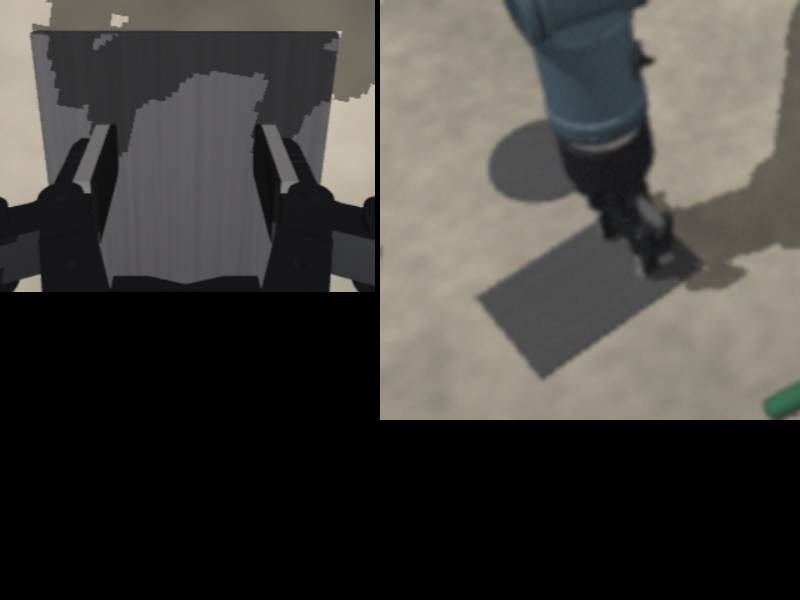

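The shadows now meet the fingertips at crop (110,125) and (265,125). Contact must be very close, so I'll continue in 1 mm steps.

Call:
jog_arm([
  {"grip": 0.4, "delta_pos": [0, 0, 0.004], "twist": 0},
  {"grip": 0.4, "delta_pos": [0, 0, 0.004], "twist": 0},
])

```text
clock: 8.25
eef_pos: [0.6163, -0.2266, -0.0217]
orientation: [-0.0, 0.638, 0.77, -0.0]
force: [-1.1, 0.3, -0.6]
grip_width: 0.598
grasp_force: 0.0
```

Call:
jog_arm([
  {"grip": 0.4, "delta_pos": [0, 0, 0.004], "twist": 0},
  {"grip": 0.4, "delta_pos": [0, 0, 0.005], "twist": 0},
])

```text
clock: 8.45
eef_pos: [0.6163, -0.2265, -0.0229]
orientation: [-0.0, 0.638, 0.77, -0.0]
force: [-0.0, 0.4, 0.2]
grip_width: 0.597
grasp_force: 0.0
```

Call:
jog_arm([
  {"grip": 0.4, "delta_pos": [0, 0, 0.004], "twist": 0},
  {"grip": 0.4, "delta_pos": [0, 0, 0.006], "twist": 0},
])

```text
clock: 8.65
eef_pos: [0.6163, -0.2266, -0.0244]
orientation: [-0.0, 0.638, 0.77, -0.0]
force: [-0.7, -0.4, 4.2]
grip_width: 0.601
grasp_force: 1.9
```

Call:
jog_arm([
  {"grip": 0.4, "delta_pos": [0, 0, 0.002], "twist": 0},
  {"grip": 0.4, "delta_pos": [0, 0, 0.004], "twist": 0},
  {"grip": 0.4, "delta_pos": [0, 0, 0.004], "twist": 0},
])

```text
clock: 8.95
eef_pos: [0.6168, -0.2267, -0.0244]
orientation: [0.0, 0.638, 0.77, 0.0]
force: [-2.1, 0.3, 7.0]
grip_width: 0.602
grasp_force: 3.2
```

Call:
jog_arm([
  {"grip": 0.4, "delta_pos": [0, 0, 0.005], "twist": 0},
  {"grip": 0.4, "delta_pos": [0.005, 0, 0.006], "twist": 0},
  {"grip": 0.4, "delta_pos": [0.015, -0.001, 0.006], "twist": 0.001},
  {"grip": 0.4, "delta_pos": [0.03, -0.002, 0.006], "twist": 0.002},
  {"grip": 0.4, "delta_pos": [0.05, -0.003, 0.006], "twist": 0.003},
  {"grip": 0.4, "delta_pos": [0.075, -0.005, 0.006], "twist": 0.004},
  {"grip": 0.4, "delta_pos": [0.1, -0.007, 0.006], "twist": 0.005},
  {"grip": 0.4, "delta_pos": [0.13, -0.009, 0.006], "twist": 0.006},
  {"grip": 0.4, "delta_pos": [0.16, -0.012, 0.006], "twist": 0.007},
  {"grip": 0.4, "delta_pos": [0.19, -0.014, 0.006], "twist": 0.008},
  {"grip": 0.4, "delta_pos": [0.22, -0.016, 0.006], "twist": 0.009},
  {"grip": 0.4, "delta_pos": [0.25, -0.018, 0.006], "twist": 0.01},
  {"grip": 0.4, "delta_pos": [0.28, -0.02, 0.006], "twist": 0.011},
  {"grip": 0.4, "delta_pos": [0.31, -0.022, 0.006], "twist": 0.012},
  {"grip": 0.4, "delta_pos": [0.335, -0.024, 0.006], "twist": 0.013},
  {"grip": 0.4, "delta_pos": [0.36, -0.027, 0.006], "twist": 0.014},
  {"grip": 0.4, "delta_pos": [0.38, -0.028, 0.006], "twist": 0.014},
  {"grip": 0.4, "delta_pos": [0.39, -0.029, 0.006], "twist": 0.014},
  {"grip": 0.4, "delta_pos": [0.4, -0.03, 0.006], "twist": 0.014},
  {"grip": 0.4, "delta_pos": [0.4, -0.03, 0.006], "twist": 0.014},
])

```text
clock: 10.95
eef_pos: [0.5933, -0.131, -0.0244]
orientation: [0.003, 0.671, 0.741, 0.001]
force: [0.7, -1.0, 13.2]
grip_width: 0.6
grasp_force: 6.8
```

```bash
cat > w.py <<'E'
from h import *
import sys
s=ctrl.get_state();m=ctrl.camera_model("wrist");im=ctrl.snapshot("wrist")[:,:,::-1]
cv2.imwrite(sys.argv[1],im);np.savez("w.npz",im=im,**m)
print(s["eef_pos"],s["force"],2*np.degrees(np.arctan2(s["orientation"][2],s["orientation"][1])))
E
python3 w.py pics/i.png
```

```text
[ 0.59330993 -0.13100114 -0.02444187] [ 0.67271512 -1.00977036 13.21163007] 95.64764376335177
```

View pics/i.png

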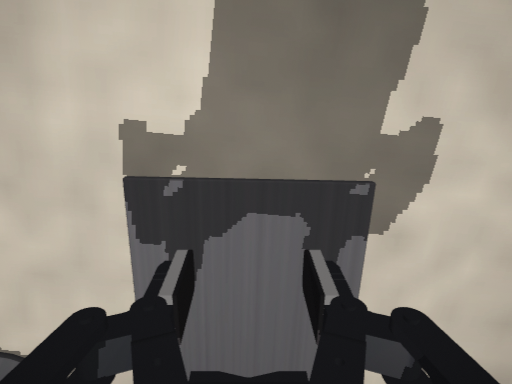

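The wrist picture shows the sheet following the fingers. Its front edge runs from (124,178) to (375,182), so it is turned about a degree relative to the tool.

```bash
cat > e.py <<'E'
from h import *
import sys
v=list(map(float,sys.argv[1:5])); m=ctrl.camera_model("wrist")
q=ray(m,[v[:2],v[2:]],.004)[:,:2]*1000; d=q[1]-q[0]; y=np.arctan2(d[1],d[0])+np.pi/2
u0=np.radians(95.5);u=np.array([np.cos(u0),np.sin(u0)]);w=np.array([-u[1],u[0]]);c=np.array([528.5,194.5])
mid=q.mean(0);s=ctrl.get_state();t=s["eef_pos"][:2]*1000
print("width",np.hypot(*d),"yaw",np.degrees(y),"mid rim",(mid-c)@u,(mid-c)@w,"tcp rim",(t-c)@u,(t-c)@w)
E
python3 e.py 124.5 177.5 375.5 182
```

```text
width 107.1375699617361 yaw 94.45276179059654 mid rim -286.9252810811276 -33.94221893932995 tcp rim -330.24868769768455 -33.32747655070348
```

Call:
jog_arm([
  {"grip": 0.4, "delta_pos": [0.01, -0.002, 0], "twist": 0},
  {"grip": 0.4, "delta_pos": [0.03, -0.006, 0], "twist": 0},
  {"grip": 0.4, "delta_pos": [0.06, -0.012, 0], "twist": -0.001},
  {"grip": 0.4, "delta_pos": [0.1, -0.02, 0], "twist": -0.001},
  {"grip": 0.4, "delta_pos": [0.15, -0.03, 0], "twist": -0.002},
  {"grip": 0.4, "delta_pos": [0.2, -0.04, 0], "twist": -0.002},
  {"grip": 0.4, "delta_pos": [0.25, -0.05, 0], "twist": -0.003},
  {"grip": 0.4, "delta_pos": [0.3, -0.06, 0], "twist": -0.003},
  {"grip": 0.4, "delta_pos": [0.35, -0.07, 0], "twist": -0.003},
  {"grip": 0.4, "delta_pos": [0.4, -0.08, 0], "twist": -0.003},
  {"grip": 0.4, "delta_pos": [0.45, -0.09, 0], "twist": -0.003},
  {"grip": 0.4, "delta_pos": [0.5, -0.1, 0], "twist": -0.003},
  {"grip": 0.4, "delta_pos": [0.55, -0.11, 0], "twist": -0.003},
  {"grip": 0.4, "delta_pos": [0.6, -0.12, 0], "twist": -0.003},
  {"grip": 0.4, "delta_pos": [0.64, -0.128, 0], "twist": -0.003},
  {"grip": 0.4, "delta_pos": [0.67, -0.133, 0], "twist": -0.003},
  {"grip": 0.4, "delta_pos": [0.69, -0.136, 0], "twist": -0.003},
  {"grip": 0.4, "delta_pos": [0.7, -0.136, 0], "twist": -0.003},
  {"grip": 0.4, "delta_pos": [0.7, -0.136, 0], "twist": -0.003},
])

```text
clock: 12.9
eef_pos: [0.5423, 0.0406, -0.0245]
orientation: [0.002, 0.664, 0.747, 0.001]
force: [0.2, -2.9, 18.1]
grip_width: 0.603
grasp_force: 9.2
```

```bash
python3 w.py pics/j.png
```

```text
[ 0.5423398   0.04064547 -0.02449264] [ 0.21390216 -2.87638268 18.11032467] 96.7301697118692
```

View pics/j.png

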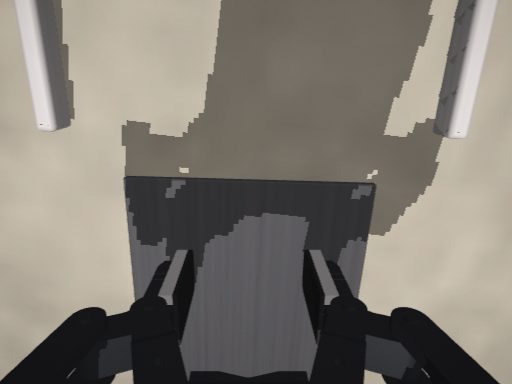

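The wrist picture shows the sheet's front edge from (125,177) to (375,183). The rim's wall ends have their inner top edges at about (56,128) on the left and (449,136) on the right, so the sheet sits between them.

```bash
python3 e.py 125.5 177.3 375.5 183; python3 - <<'E'
from h import *
m=ctrl.camera_model("wrist")
u0=np.radians(95.5);u=np.array([np.cos(u0),np.sin(u0)]);w=np.array([-u[1],u[0]]);c=np.array([528.5,194.5])
q=ray(m,[(56,128),(449,136),(30,0),(477,0)],.014)[:,:2]*1000-c
print(np.c_[q@u,q@w])
E
```

```text
width 106.75438276074122 yaw 95.2345031083784 mid rim -111.38921356738203 0.9119605899409873 tcp rim -154.48841520439956 0.9564129215175488
[[-89.32045061  74.7468784 ]
 [-89.37680173 -73.66981375]
 [-46.9600759   76.38369777]
 [-43.73782587 -73.21471906]]
```

Call:
jog_arm([
  {"grip": 0.4, "delta_pos": [0.01, 0, -0.001], "twist": 0},
  {"grip": 0.4, "delta_pos": [0.03, 0, -0.002], "twist": 0},
  {"grip": 0.4, "delta_pos": [0.06, 0.001, -0.003], "twist": 0},
  {"grip": 0.4, "delta_pos": [0.1, 0.002, -0.003], "twist": -0.001},
  {"grip": 0.4, "delta_pos": [0.15, 0.003, -0.003], "twist": -0.001},
  {"grip": 0.4, "delta_pos": [0.2, 0.004, -0.003], "twist": -0.001},
  {"grip": 0.4, "delta_pos": [0.25, 0.005, -0.003], "twist": -0.001},
  {"grip": 0.4, "delta_pos": [0.3, 0.006, -0.003], "twist": -0.001},
  {"grip": 0.4, "delta_pos": [0.35, 0.007, -0.003], "twist": -0.001},
  {"grip": 0.4, "delta_pos": [0.4, 0.008, -0.003], "twist": -0.001},
  {"grip": 0.4, "delta_pos": [0.45, 0.009, -0.003], "twist": -0.001},
  {"grip": 0.4, "delta_pos": [0.5, 0.01, -0.003], "twist": -0.001},
  {"grip": 0.4, "delta_pos": [0.55, 0.011, -0.003], "twist": -0.001},
  {"grip": 0.4, "delta_pos": [0.6, 0.012, -0.003], "twist": -0.001},
  {"grip": 0.4, "delta_pos": [0.64, 0.013, -0.003], "twist": -0.001},
  {"grip": 0.4, "delta_pos": [0.68, 0.014, -0.003], "twist": -0.001},
  {"grip": 0.4, "delta_pos": [0.71, 0.015, -0.003], "twist": -0.001},
  {"grip": 0.4, "delta_pos": [0.73, 0.015, -0.003], "twist": -0.001},
  {"grip": 0.4, "delta_pos": [0.74, 0.016, -0.003], "twist": -0.001},
  {"grip": 0.4, "delta_pos": [0.74, 0.016, -0.003], "twist": -0.001},
])

```text
clock: 14.95
eef_pos: [0.5233, 0.2258, -0.0245]
orientation: [0.001, 0.662, 0.75, 0.001]
force: [-0.5, -1.4, 12.4]
grip_width: 0.597
grasp_force: 6.1
```

```bash
python3 w.py pics/k.png
```

```text
[ 0.52327566  0.22577623 -0.02446686] [-0.50791926 -1.43748908 12.40682644] 97.09623908439114
```

View pics/k.png

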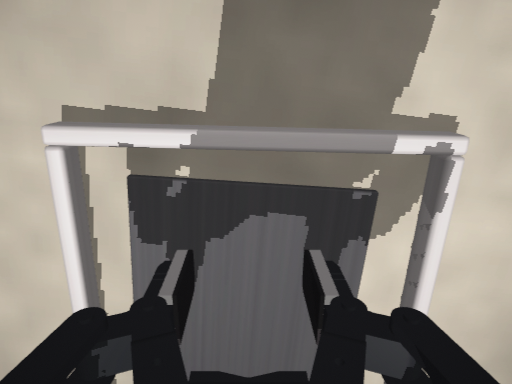

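```bash
python3 e.py 127 176 377 191; python3 - <<'E'
from h import *
m=ctrl.camera_model("wrist")
u0=np.radians(95.5);u=np.array([np.cos(u0),np.sin(u0)]);w=np.array([-u[1],u[0]]);c=np.array([528.5,194.5])
q=ray(m,[(90,147.5),(420,154)],.014)[:,:2]*1000-c
print(np.c_[q@u,q@w],np.degrees(np.arctan2(*(q[0]-q[1])[[1,0]])-np.pi))
q=ray(m,[(127,176),(377,191)],.004)[:,:2]*1000-c;print(np.c_[q@u,q@w])
q=ray(m,[(75,180),(90,280),(434,180),(415,280)],.014)[:,:2]*1000-c;print(np.c_[q@u,q@w])
E
```

```text
width 107.39588229684568 yaw 93.41039993427451 mid rim 73.16264224678898 1.4681533595850036 tcp rim 31.624030099735275 2.2300917556200575
[[ 89.1207693   64.6532682 ]
 [ 89.95993019 -62.38846377]] -354.1215442194606
[[ 75.12059359  55.13038691]
 [ 71.2046909  -52.1940802 ]]
[[ 75.92124734  72.20806849]
 [ 29.97823475  72.05012216]
 [ 79.66369189 -69.98200984]
 [ 33.60311378 -71.13394456]]
```

The sheet is inside but turned about 2.3° clockwise, with its front edge roughly 16 mm short of the back wall. I'll turn it back while moving forward.

Call:
jog_arm([
  {"grip": 0.4, "delta_pos": [0.004, 0, 0], "twist": -0.001},
  {"grip": 0.4, "delta_pos": [0.01, 0, 0], "twist": -0.003},
  {"grip": 0.4, "delta_pos": [0.02, 0.001, 0], "twist": -0.005},
  {"grip": 0.4, "delta_pos": [0.03, 0.001, 0], "twist": -0.0065},
  {"grip": 0.4, "delta_pos": [0.04, 0.001, 0], "twist": -0.0075},
  {"grip": 0.4, "delta_pos": [0.048, 0.001, 0], "twist": -0.0075},
  {"grip": 0.4, "delta_pos": [0.055, 0.001, 0], "twist": -0.0075},
  {"grip": 0.4, "delta_pos": [0.058, 0.001, 0], "twist": -0.0075},
  {"grip": 0.4, "delta_pos": [0.06, 0.001, 0], "twist": -0.0075},
  {"grip": 0.4, "delta_pos": [0.06, 0.001, 0], "twist": -0.0075},
])

```text
clock: 16.0
eef_pos: [0.5219, 0.2398, -0.0245]
orientation: [0.001, 0.644, 0.765, 0.001]
force: [0.3, -2.8, 11.8]
grip_width: 0.598
grasp_force: 6.2
```

```bash
python3 w.py pics/l.png; python3 - <<'E'
from h import *
im=cv2.imread("pics/l.png");g=cv2.cvtColor(im,6).astype(int)
for x in (125,135,150,165,200,250,300,340,355,365,375): print(x,list(g[136:192:2,x]))
E
```

```text
[ 0.52189097  0.23978397 -0.0244665 ] [ 0.27650619 -2.78217802 11.81464161] 99.76018874034365
125 [np.int64(101), np.int64(102), np.int64(102), np.int64(101), np.int64(101), np.int64(101), np.int64(101), np.int64(107), np.int64(114), np.int64(117), np.int64(118), np.int64(137), np.int64(139), np.int64(137), np.int64(134), np.int64(133), np.int64(133), np.int64(131), np.int64(130), np.int64(108), np.int64(181), np.int64(180), np.int64(180), np.int64(182), np.int64(183), np.int64(183), np.int64(183), np.int64(184)]
135 [np.int64(101), np.int64(102), np.int64(101), np.int64(102), np.int64(103), np.int64(102), np.int64(103), np.int64(103), np.int64(114), np.int64(114), np.int64(118), np.int64(130), np.int64(141), np.int64(138), np.int64(135), np.int64(134), np.int64(133), np.int64(132), np.int64(130), np.int64(117), np.int64(77), np.int64(51), np.int64(51), np.int64(50), np.int64(50), np.int64(50), np.int64(50), np.int64(50)]
150 [np.int64(100), np.int64(101), np.int64(101), np.int64(101), np.int64(101), np.int64(102), np.int64(102), np.int64(102), np.int64(109), np.int64(113), np.int64(
[... 2928 characters left out ...]
109), np.int64(108), np.int64(108), np.int64(107), np.int64(107), np.int64(107), np.int64(105), np.int64(118), np.int64(116), np.int64(121), np.int64(132), np.int64(143), np.int64(141), np.int64(139), np.int64(136), np.int64(136), np.int64(134), np.int64(131), np.int64(112)]
375 [np.int64(111), np.int64(111), np.int64(110), np.int64(110), np.int64(109), np.int64(110), np.int64(110), np.int64(110), np.int64(109), np.int64(109), np.int64(109), np.int64(109), np.int64(109), np.int64(109), np.int64(109), np.int64(109), np.int64(113), np.int64(117), np.int64(117), np.int64(125), np.int64(145), np.int64(141), np.int64(139), np.int64(137), np.int64(136), np.int64(135), np.int64(133), np.int64(121)]
```

Call:
jog_arm([
  {"grip": 0.4, "delta_pos": [0.004, 0, 0], "twist": 0},
  {"grip": 0.4, "delta_pos": [0.008, 0.001, 0], "twist": 0},
  {"grip": 0.4, "delta_pos": [0.008, 0.001, 0], "twist": 0},
])

```text
clock: 16.35
eef_pos: [0.5218, 0.2416, -0.0245]
orientation: [0.001, 0.644, 0.765, 0.001]
force: [-0.4, -3.1, 12.8]
grip_width: 0.596
grasp_force: 6.4
```

```bash
cat > g.py <<'E'
from h import *
im=ctrl.snapshot("wrist")[:,:,::-1];g=cv2.cvtColor(np.ascontiguousarray(im),6).astype(int)
for x in (130,135,140,150,165,200,250,320,340,355,365,370,375,380): print(x,*g[168:206:1,x])
E
python3 g.py
```

```text
130 135 133 133 133 132 132 132 131 130 129 118 107 122 178 178 178 179 179 179 180 180 180 180 180 182 182 182 183 183 183 182 183 184 184 185 184 185 185
135 135 134 134 133 133 132 132 131 131 130 122 111 96 53 50 50 50 49 50 50 49 50 50 51 50 51 50 50 50 49 50 50 50 50 50 50 50 50
140 135 135 134 134 134 132 131 131 131 130 127 115 100 65 51 50 50 50 50 50 51 50 51 50 50 50 50 50 50 50 50 51 51 50 51 51 50 51
150 137 136 136 134 133 133 132 132 132 131 130 122 111 98 53 49 50 50 50 49 49 49 50 49 49 49 49 49 49 49 49 49 50 48 49 49 49 49
165 139 137 136 135 134 133 133 133 133 133 132 131 124 111 97 56 51 51 51 50 50 51 51 52 51 51 51 51 50 51 51 51 51 50 51 50 51 51
200 140 141 141 139 137 137 135 135 135 134 134 133 133 132 129 116 102 70 49 49 50 49 50 49 49 49 50 49 49 49 49 49 49 49 48 50 49 49
250 119 120 125 135 143 141 140 138 137 136 135 135 135 135 134 134 134 132 122 109 95 51 50 49 49 50 50 50 50 50 49 49 50 50 49 50 49 50
320 110 117 115 117 117 119 119 127 137 145 142 140 138 137 137 135 136 135 135 134 134 133 130 118 105 76 45 51 52 50 49 49 49 49 49 49 49 49
340 
[... 181 characters left out ...]
22 133 142 143 141 139 138 137 136 136 136 136 134 134 132 130 122 109 101 100 56 44 50 50 48 48 48 49 48
365 107 106 105 107 117 115 116 115 118 120 126 136 144 142 140 139 138 137 136 135 135 134 134 134 132 130 118 105 98 106 61 43 51 52 51 50 49 50
370 107 107 107 107 114 115 116 115 117 120 122 133 143 143 141 139 138 137 137 135 136 135 134 134 132 130 122 108 101 105 105 42 45 52 50 48 48 48
375 109 109 109 109 110 117 115 115 116 119 119 129 138 143 141 140 138 138 137 135 135 135 133 134 134 131 127 113 101 100 109 79 44 49 52 50 49 49
380 110 109 109 110 111 116 116 116 115 118 119 125 136 144 141 140 139 138 136 136 136 135 133 133 134 132 131 117 104 99 112 112 111 89 61 61 72 79
```

The left front corner is at the wall, while the right side is about 3 to 4 mm short. Pushing forward with a slight turn should square the sheet against the wall.

Call:
jog_arm([
  {"grip": 0.4, "delta_pos": [0.004, 0, 0], "twist": -0.002},
  {"grip": 0.4, "delta_pos": [0.008, 0.001, 0], "twist": -0.004},
  {"grip": 0.4, "delta_pos": [0.012, 0.001, 0], "twist": -0.006},
  {"grip": 0.4, "delta_pos": [0.014, 0.001, 0], "twist": -0.007},
  {"grip": 0.4, "delta_pos": [0.014, 0.001, 0], "twist": -0.007},
])

```text
clock: 16.9
eef_pos: [0.5219, 0.2437, -0.0245]
orientation: [0.002, 0.628, 0.778, 0.0]
force: [1.0, -6.8, 14.3]
grip_width: 0.604
grasp_force: 6.9
```

```bash
python3 g.py
```

```text
130 133 133 132 133 131 130 129 130 130 125 113 105 148 177 178 178 178 178 179 180 180 180 181 181 181 181 181 182 182 182 182 182 182 184 184 183 183 184
135 134 133 133 131 131 131 131 130 129 129 120 107 84 50 86 87 87 89 89 89 88 89 90 89 89 88 73 75 75 76 77 78 70 79 94 96 96 96
140 135 134 133 133 133 131 130 130 130 129 126 114 100 65 50 50 50 51 51 50 50 50 50 51 50 51 50 50 50 51 49 50 50 50 50 51 51 51
150 137 135 135 133 132 132 132 131 131 131 129 128 115 101 69 49 49 50 48 49 49 49 49 48 49 49 49 48 49 49 49 49 48 48 48 49 48 48
165 140 138 137 135 134 133 133 132 132 132 132 131 130 124 112 98 53 49 48 48 48 48 48 48 49 49 49 49 48 48 48 49 48 48 49 50 49 49
200 117 123 132 141 140 138 137 135 135 134 133 133 131 133 132 132 130 122 110 96 48 48 48 48 48 48 49 48 49 48 48 49 48 49 49 49 48 49
250 113 114 115 115 118 118 118 127 137 141 140 139 136 135 134 133 134 134 133 132 132 131 129 116 100 66 49 49 49 49 49 49 49 49 50 49 49 49
320 105 105 105 105 104 105 105 106 115 115 115 114 116 118 120 131 141 142 139 138 137 136 136 134 134 133 133 133 132 131 124 111 96 52 
[... 240 characters left out ...]
120 131 142 142 139 138 137 136 134 135 135 135 133 133 132 130 120 106 94 51
365 107 107 106 106 106 105 105 104 105 105 104 105 106 114 115 116 114 115 119 119 130 141 141 140 138 136 136 135 135 135 134 133 133 131 129 121 107 95
370 107 107 106 106 107 107 106 106 106 106 105 106 105 108 116 114 114 115 117 119 124 135 143 140 139 138 137 135 136 134 134 132 133 133 130 127 115 100
375 108 108 108 108 108 107 107 108 107 107 106 107 107 107 113 113 115 115 115 119 119 129 139 141 140 138 137 136 135 134 134 134 133 132 131 129 122 108
380 108 108 108 108 108 108 108 108 108 108 108 108 108 108 110 116 114 114 115 117 119 123 134 143 140 139 137 137 135 136 133 134 132 132 133 131 128 129
```

Now there is no visible gap, and the forward force has risen, so the sheet is at the back wall. I'll lift off and check.

Call:
jog_arm([
  {"grip": 0.4, "delta_pos": [-0.008, 0, -0.004], "twist": 0},
  {"grip": 0.4, "delta_pos": [-0.008, 0, -0.012], "twist": 0},
  {"grip": 0.4, "delta_pos": [-0.008, 0, -0.03], "twist": 0},
  {"grip": 0.4, "delta_pos": [-0.008, 0, -0.1], "twist": 0},
  {"grip": 0.4, "delta_pos": [-0.008, 0, -0.25], "twist": 0},
  {"grip": 0.4, "delta_pos": [-0.008, 0, -0.4], "twist": 0},
  {"grip": 0.4, "delta_pos": [-0.008, 0, -0.5], "twist": 0},
  {"grip": 0.4, "delta_pos": [-0.3, 0, -0.6], "twist": 0},
  {"grip": 0.4, "delta_pos": [-0.5, 0, -0.7], "twist": 0},
  {"grip": 0.4, "delta_pos": [-0.5, 0, -0.7], "twist": 0},
  {"grip": 0.4, "delta_pos": [-0.5, 0, -0.7], "twist": 0},
])

```text
clock: 18.05
eef_pos: [0.5486, 0.1179, 0.1509]
orientation: [0.002, 0.63, 0.777, 0.0]
force: [0.7, -0.2, -1.0]
grip_width: 0.603
grasp_force: 0.0
```

```bash
cat > f.py <<'E'
from h import *
u0=np.radians(95.6);u=np.array([np.cos(u0),np.sin(u0)]);w=np.array([-u[1],u[0]]);c=np.array([528.5,194.5])
for n in("scene","side","wrist"):
    m=ctrl.camera_model(n);im=ctrl.snapshot(n)[:,:,::-1];cv2.imwrite(f"pics/fin_{n}.png",im)
    p=np.array([*(c+0*u)/1000,.004])
    r=m["rotation"];pc=R.from_quat([r[1],r[2],r[3],r[0]]).inv().apply(p-m["position"])
    f=192/np.tan(np.radians(m["vertical_fov"])/2);uv=(int(m["cx"]+f*pc[0]/-pc[2]),int(m["cy"]-f*pc[1]/-pc[2]))
    if not(0<=uv[0]<512 and 0<=uv[1]<384): print(n,"out",uv);continue
    g=cv2.cvtColor(np.ascontiguousarray(im),6)
    mask=np.uint8(g<92)*255;k,l,s,ce=cv2.connectedComponentsWithStats(mask)
    i=l[uv[1],uv[0]];cnt=max(cv2.findContours(np.uint8(l==i),0,1)[0],key=len)[:,0]
    q=ray(m,cnt,.004)[:,:2]*1000; b=cv2.minAreaRect(np.float32(np.c_[(q-c)@u,(q-c)@w]))
    print(n,uv,g[uv[1],uv[0]],s[i],b)
E
python3 f.py
```

```text
scene (282, 192) 77 [ 252  174   68   39 1278] ((7.913169860839844, -3.79718017578125), (117.4227523803711, 180.70469665527344), 87.95358276367188)
side (259, 235) 93 [     0      0    512    384 146105] ((-523.33251953125, -61.88336181640625), (1972.428466796875, 1870.4293212890625), 89.1148681640625)
wrist (245, 90) 61 [  173     0   223   196 26877] ((-0.8574371337890625, -27.239028930664062), (171.33314514160156, 174.8094482421875), 88.2396011352539)
```

Call:
jog_arm([
  {"grip": 0.4, "delta_pos": [-0.2, 0, -0.1], "twist": 0},
  {"grip": 0.4, "delta_pos": [-0.4, 0, -0.2], "twist": 0},
  {"grip": 0.4, "delta_pos": [-0.6, 0, -0.3], "twist": 0},
  {"grip": 0.4, "delta_pos": [-0.8, 0, -0.4], "twist": 0},
  {"grip": 0.4, "delta_pos": [-1, 0, -0.4], "twist": 0},
  {"grip": 0.4, "delta_pos": [-1, 0, -0.4], "twist": 0},
  {"grip": 0.4, "delta_pos": [-1, 0, -0.4], "twist": 0},
  {"grip": 0.4, "delta_pos": [-1, 0, -0.4], "twist": 0},
])

```text
clock: 19.0
eef_pos: [0.5994, -0.1183, 0.2481]
orientation: [-0.001, 0.626, 0.78, 0.0]
force: [-0.2, -0.4, -0.6]
grip_width: 0.598
grasp_force: 0.0
```

```bash
sed -i 's/g<92/g<90/' f.py; python3 f.py; python3 - <<'E'
from h import *
for n,s in(("scene",(139,237)),("side",(287,134))):
    print(n,rect(ctrl.camera_model(n),cv2.imread(f"pics/fin_{n}.png"),s)[:2])
g=cv2.imread("pics/fin_side.png",0)
for y in range(205,264,8): print(y,*g[y,228:296:2])
E
```

```text
scene (282, 192) 45 [ 252  170   61   43 1367] ((5.83282470703125, 8.58652114868164), (132.7484130859375, 174.8938446044922), 87.98210144042969)
side (259, 235) 44 [ 240  214   47   47 1346] ((1.627593994140625, 6.6983489990234375), (118.50969696044922, 159.3263397216797), 88.1327896118164)
wrist out (246, -192)
scene ((463.0135192871094, -252.03416442871094), (105.33145904541016, 103.95537567138672))
side ((461.66534423828125, -245.41165161132812), (103.64093017578125, 100.33642578125))
205 98 96 97 97 99 98 126 185 182 160 129 158 182 180 174 175 180 187 187 184 181 185 186 184 178 174 171 173 175 177 181 183 183 182
213 100 119 104 95 147 177 177 136 139 142 140 141 137 139 139 140 128 127 124 125 123 122 123 125 125 124 151 184 183 161 230 177 178 176
221 94 119 101 151 186 186 187 98 88 88 89 90 89 89 89 90 88 89 89 90 89 89 90 91 89 90 104 178 177 142 221 207 187 186
229 98 115 103 103 102 101 101 44 64 75 89 91 88 92 90 89 88 90 91 90 88 88 89 92 90 87 89 149 174 176 175 229 185 184
237 103 118 103 101 103 104 90 42 45 42 44 42 43 43 42 43 42 44 42 43 42 43 64 80 93 90 92 156 181 181 142 212 192 182
245 102 117 103 102 102 104 96 44 43 43 45 44 43 42 43 43 42 44 43 43 44 44 43 44 44 45 44 54 95 95 94 111 113 110
253 104 115 106 101 102 102 91 43 44 42 44 43 42 43 43 44 43 46 45 44 43 45 44 44 44 44 45 51 97 96 92 92 120 100
261 180 181 197 207 206 199 185 171 172 182 177 178 180 182 200 206 211 195 174 125 121 123 125 127 127 124 124 126 127 126 128 129 132 120
```

Call:
jog_arm([
  {"grip": 0.4, "delta_pos": [-1, -0.9, 0], "twist": 0},
  {"grip": 0.4, "delta_pos": [-1, -0.9, 0], "twist": 0},
  {"grip": 0.4, "delta_pos": [-1, -0.9, 0], "twist": 0},
  {"grip": 0.4, "delta_pos": [-1, -0.9, 0], "twist": 0},
  {"grip": 0.4, "delta_pos": [-1, -0.9, 0], "twist": 0},
  {"grip": 0.4, "delta_pos": [-1, -0.9, 0], "twist": 0},
  {"grip": 0.4, "delta_pos": [-1, -0.9, 0], "twist": 0},
  {"grip": 0.4, "delta_pos": [-1, -0.9, 0], "twist": 0},
  {"grip": 0.4, "delta_pos": [-1, -0.9, 0], "twist": 0},
  {"grip": 0.4, "delta_pos": [-1, -0.9, 0], "twist": 0},
])

```text
clock: 20.15
eef_pos: [0.4348, -0.4105, 0.2489]
orientation: [-0.0, 0.626, 0.78, 0.001]
force: [-0.3, -0.1, -0.3]
grip_width: 0.6
grasp_force: 0.0
```

```bash
sed -i 's/g<90/g<115/' f.py; python3 f.py; python3 - <<'E'
from h import *
g=cv2.imread("pics/fin_side.png",0)
for y in (208,210,212,214,216,225,235,245,253,256,257,258,259,260,261,262,263): print(y,*g[y,228:296:2])
E
```

```text
scene (282, 192) 75 [ 251  173   64   41 1339] ((2.1920166015625, 2.8169593811035156), (114.37228393554688, 174.4987030029297), 88.13887023925781)
side (259, 235) 88 [ 241  214   42   47 1861] ((1.448272705078125, 3.6992034912109375), (108.46121215820312, 159.347900390625), 88.23906707763672)
wrist out (574, -677)
208 175 173 169 169 172 176 180 181 181 178 176 177 181 180 180 179 179 177 174 177 178 177 175 177 176 176 172 171 171 182 181 178 175 171
210 176 213 204 168 168 173 173 174 177 181 180 179 180 179 177 177 178 177 174 177 176 170 169 172 176 175 173 174 173 190 201 173 171 166
212 179 208 193 171 170 171 171 163 168 171 170 169 167 168 168 169 165 163 162 162 159 154 157 160 162 160 170 181 177 180 217 171 173 170
214 180 202 191 175 175 175 174 94 86 88 90 91 88 90 91 91 88 89 87 88 87 89 89 89 89 88 114 179 178 136 223 169 174 171
216 182 201 190 176 175 174 180 87 86 86 89 90 86 87 87 88 87 89 88 88 88 87 88 88 88 89 107 177 179 127 227 164 174 171
225 175 199 195 185 182 178 180 99 87 86 88 87 85 87 86 85 87 87 88 87 87 86 87 89 88 87 92 158 177 140 189 193 175 175
23
[... 697 characters left out ...]
171 175 135 192 190
259 178 185 194 178 177 179 146 87 88 88 91 88 89 90 92 92 91 93 92 93 96 94 93 96 100 99 100 105 151 172 179 150 180 183
260 177 180 185 179 175 175 146 97 100 107 115 115 115 117 132 137 138 141 142 161 163 165 165 167 172 168 168 168 186 195 204 195 193 179
261 177 177 193 200 200 195 181 165 168 177 183 184 186 187 203 207 211 213 214 233 233 235 235 235 237 230 229 227 226 224 222 220 219 199
262 176 195 232 233 234 229 227 226 226 227 223 222 221 220 220 222 225 223 219 220 219 220 217 215 213 207 204 200 197 192 182 175 171 162
263 176 187 217 214 212 210 206 203 200 197 190 182 178 174 169 167 162 156 146 144 142 140 134 131 129 127 126 123 124 122 119 120 120 121
```

The disc hasn't moved and the sheet is in place, but it sits about 1.8° off square. There is plenty of time, so I'll press once more, right of centre, and nudge it flush.

Call:
jog_arm([
  {"grip": 0.4, "delta_pos": [1, 0.95, 0], "twist": 0.019},
  {"grip": 0.4, "delta_pos": [1, 0.95, 0], "twist": 0.019},
  {"grip": 0.4, "delta_pos": [1, 0.95, 0], "twist": 0.019},
  {"grip": 0.4, "delta_pos": [1, 0.95, 0], "twist": 0.019},
  {"grip": 0.4, "delta_pos": [1, 0.95, 0], "twist": 0.019},
  {"grip": 0.4, "delta_pos": [1, 0.95, 0], "twist": 0.019},
  {"grip": 0.4, "delta_pos": [1, 0.95, 0], "twist": 0.019},
  {"grip": 0.4, "delta_pos": [1, 0.95, 0], "twist": 0.019},
  {"grip": 0.4, "delta_pos": [1, 0.95, 0], "twist": 0.019},
  {"grip": 0.4, "delta_pos": [1, 0.95, 0], "twist": 0.019},
  {"grip": 0.4, "delta_pos": [1, 0.95, 0], "twist": 0.019},
])

```text
clock: 21.4
eef_pos: [0.6111, -0.1198, 0.249]
orientation: [0.0, 0.673, 0.739, -0.0]
force: [0.0, -0.8, 0.5]
grip_width: 0.595
grasp_force: 0.0
```

Call:
jog_arm([
  {"grip": 0.4, "delta_pos": [0.95, -0.164, 0.3], "twist": 0},
  {"grip": 0.4, "delta_pos": [0.95, -0.164, 0.5], "twist": 0},
  {"grip": 0.4, "delta_pos": [0.95, -0.164, 0.5], "twist": 0},
  {"grip": 0.4, "delta_pos": [0.95, -0.164, 0.5], "twist": 0},
  {"grip": 0.4, "delta_pos": [0.95, -0.164, 0.5], "twist": 0},
  {"grip": 0.4, "delta_pos": [0.95, -0.164, 0.5], "twist": 0},
  {"grip": 0.4, "delta_pos": [0.95, -0.164, 0.5], "twist": 0},
  {"grip": 0.4, "delta_pos": [0.95, -0.164, 0.5], "twist": 0},
  {"grip": 0.4, "delta_pos": [0.95, -0.164, 0.5], "twist": 0},
])

```text
clock: 22.3
eef_pos: [0.5494, 0.1121, 0.1247]
orientation: [0.001, 0.674, 0.739, 0.0]
force: [0.2, -0.6, -0.9]
grip_width: 0.601
grasp_force: 0.0
```

Call:
jog_arm([
  {"grip": 0.4, "delta_pos": [0.2, -0.002, 0.05], "twist": 0},
  {"grip": 0.4, "delta_pos": [0.4, -0.005, 0.1], "twist": 0},
  {"grip": 0.4, "delta_pos": [0.476, -0.005, 0.2], "twist": 0},
  {"grip": 0.4, "delta_pos": [0.476, -0.005, 0.3], "twist": 0},
  {"grip": 0.4, "delta_pos": [0.476, -0.005, 0.4], "twist": 0},
  {"grip": 0.4, "delta_pos": [0.476, -0.005, 0.5], "twist": 0},
  {"grip": 0.4, "delta_pos": [0.476, -0.005, 0.55], "twist": 0},
  {"grip": 0.4, "delta_pos": [0.476, -0.005, 0.57], "twist": 0},
  {"grip": 0.4, "delta_pos": [0.476, -0.005, 0.57], "twist": 0},
  {"grip": 0.4, "delta_pos": [0.476, -0.005, 0.57], "twist": 0},
])

```text
clock: 23.3
eef_pos: [0.5367, 0.2329, -0.0174]
orientation: [0.0, 0.673, 0.74, 0.001]
force: [0.2, 0.6, 0.5]
grip_width: 0.6
grasp_force: 0.0
```

Call:
jog_arm([
  {"grip": 0.4, "delta_pos": [0, 0, 0.012], "twist": 0},
  {"grip": 0.4, "delta_pos": [0, 0, 0.022], "twist": 0},
  {"grip": 0.4, "delta_pos": [0, 0, 0.028], "twist": 0},
  {"grip": 0.4, "delta_pos": [0, 0, 0.034], "twist": 0},
  {"grip": 0.4, "delta_pos": [0, 0, 0.039], "twist": 0},
  {"grip": 0.4, "delta_pos": [0.004, 0, 0.04], "twist": -0.001},
  {"grip": 0.4, "delta_pos": [0.008, 0, 0.04], "twist": -0.002},
  {"grip": 0.4, "delta_pos": [0.012, 0, 0.04], "twist": -0.004},
  {"grip": 0.4, "delta_pos": [0.016, 0, 0.04], "twist": -0.005},
  {"grip": 0.4, "delta_pos": [0.02, 0, 0.04], "twist": -0.006},
  {"grip": 0.4, "delta_pos": [0.024, 0, 0.04], "twist": -0.006},
  {"grip": 0.4, "delta_pos": [0.024, 0, 0.04], "twist": -0.006},
])

```text
clock: 24.5
eef_pos: [0.5381, 0.2353, -0.0246]
orientation: [0.003, 0.659, 0.752, -0.001]
force: [-4.2, -12.4, 37.9]
grip_width: 0.6
grasp_force: 18.9
```

Call:
jog_arm([
  {"grip": 0.4, "delta_pos": [-0.003, 0, -0.006], "twist": 0},
  {"grip": 0.4, "delta_pos": [-0.005, 0, -0.012], "twist": 0},
  {"grip": 0.4, "delta_pos": [-0.005, 0, -0.025], "twist": 0},
  {"grip": 0.4, "delta_pos": [-0.005, 0, -0.05], "twist": 0},
  {"grip": 0.4, "delta_pos": [-0.005, 0, -0.15], "twist": 0},
  {"grip": 0.4, "delta_pos": [-0.005, 0, -0.3], "twist": 0},
  {"grip": 0.4, "delta_pos": [-0.005, 0, -0.5], "twist": 0},
  {"grip": 0.4, "delta_pos": [-0.2, 0, -0.7], "twist": 0},
  {"grip": 0.4, "delta_pos": [-0.4, 0, -0.8], "twist": 0},
  {"grip": 0.4, "delta_pos": [-0.6, 0, -1], "twist": 0},
  {"grip": 0.4, "delta_pos": [-0.8, 0, -1], "twist": 0},
  {"grip": 0.4, "delta_pos": [-1, 0, -1], "twist": 0},
  {"grip": 0.4, "delta_pos": [-1, 0, -1], "twist": 0},
  {"grip": 0.4, "delta_pos": [-1, 0, -1], "twist": 0},
])

```text
clock: 25.9
eef_pos: [0.569, -0.0162, 0.2223]
orientation: [0.002, 0.662, 0.75, -0.001]
force: [-0.6, 0.0, 0.6]
grip_width: 0.6
grasp_force: 0.0
```

Call:
jog_arm([
  {"grip": 0.4, "delta_pos": [-1, 0, 0], "twist": 0},
  {"grip": 0.4, "delta_pos": [-1, -0.3, 0], "twist": 0},
  {"grip": 0.4, "delta_pos": [-1, -0.5, 0], "twist": 0},
  {"grip": 0.4, "delta_pos": [-1, -0.5, 0], "twist": 0},
  {"grip": 0.4, "delta_pos": [-1, -0.5, 0], "twist": 0},
  {"grip": 0.4, "delta_pos": [-1, -0.5, 0], "twist": 0},
  {"grip": 0.4, "delta_pos": [-1, -0.5, 0], "twist": 0},
  {"grip": 0.4, "delta_pos": [-1, -0.5, 0], "twist": 0},
  {"grip": 0.4, "delta_pos": [-1, -0.5, 0], "twist": 0},
  {"grip": 0.4, "delta_pos": [-1, -0.5, 0], "twist": 0},
])

```text
clock: 26.9
eef_pos: [0.4787, -0.2713, 0.2214]
orientation: [-0.0, 0.657, 0.754, 0.0]
force: [-0.1, 0.0, 0.0]
grip_width: 0.602
grasp_force: 0.0
```

```bash
python3 f.py; python3 - <<'E'
from h import *
g=cv2.imread("pics/fin_side.png",0)
for y in (208,210,211,212,213,214,225,235,245,253): print(y,*g[y,228:296:2])
E
```

```text
scene (282, 192) 77 [    0     0   316   241 40543] ((-114.78834533691406, 1200.345947265625), (2150.611083984375, 1910.3719482421875), 52.40366744995117)
side (259, 235) 89 [  240     0   272   309 25841] ((-615.3002319335938, 693.5089111328125), (671.3441162109375, 2022.136474609375), 50.23064041137695)
wrist out (405, -471)
208 175 174 171 170 174 178 181 182 183 182 153 114 98 100 99 98 97 95 94 96 97 96 95 94 96 96 94 94 94 94 96 98 94 92
210 179 214 206 168 170 173 174 176 178 181 181 180 158 102 94 96 95 95 93 96 95 92 89 92 95 96 93 94 95 106 105 93 93 90
211 179 210 201 171 171 172 173 174 175 181 179 178 176 131 97 94 97 96 95 95 95 90 90 93 95 94 95 97 96 108 108 93 94 89
212 179 208 193 172 170 171 173 172 175 180 178 176 177 172 113 95 96 95 94 94 93 91 91 94 86 90 95 98 98 110 113 92 93 94
213 180 207 193 175 174 173 166 159 161 166 165 162 162 158 130 98 94 84 80 83 83 77 79 80 60 77 96 98 97 109 117 94 93 93
214 182 202 193 175 176 174 137 114 116 121 122 120 120 110 108 99 90 69 51 51 52 46 46 44 42 61 94 97 97 105 117 91 94 94
225 176 201 196 186 183 182 87 88 85 88 90 86 88 89 88 87 89 89 88 88 86 87 90 87 86 89 155 178 152 113 191 181 93 95
235 183 196 191 179 181 182 89 86 87 87 91 86 87 88 88 88 90 89 89 89 87 88 90 92 89 90 106 178 175 175 102 223 180 178
245 180 195 197 183 183 187 124 89 89 88 91 88 89 90 90 89 91 88 89 90 90 89 90 92 94 90 93 152 172 171 169 178 219 183
253 188 191 201 183 184 186 148 87 91 90 92 89 88 92 90 89 90 92 90 90 91 90 92 92 93 91 92 122 176 172 169 112 220 189
```

Call:
jog_arm([
  {"grip": 0.4, "delta_pos": [-0.55, -0.24, -0.1], "twist": 0},
  {"grip": 0.4, "delta_pos": [-0.55, -0.24, -0.1], "twist": 0},
  {"grip": 0.4, "delta_pos": [-0.55, -0.24, -0.1], "twist": 0},
  {"grip": 0.4, "delta_pos": [-0.55, -0.24, -0.1], "twist": 0},
  {"grip": 0.4, "delta_pos": [-0.55, -0.24, -0.1], "twist": 0},
  {"grip": 0.4, "delta_pos": [-0.55, -0.24, -0.1], "twist": 0},
])

```text
clock: 27.65
eef_pos: [0.4374, -0.4159, 0.2461]
orientation: [-0.0, 0.658, 0.753, 0.001]
force: [0.8, 0.6, 0.2]
grip_width: 0.6
grasp_force: 0.0
```

```bash
python3 f.py; python3 - <<'E'
from h import *
g=cv2.imread("pics/fin_side.png",0)
for y in (210,212,213,214,225,245,253): print(y,*g[y,228:296:2])
for n,s in(("scene",(139,237)),("side",(287,134))):
    print(n,rect(ctrl.camera_model(n),cv2.imread(f"pics/fin_{n}.png"),s)[:2])
a=cv2.imread("pics/side0.png").astype(int);b=cv2.imread("pics/fin_side.png").astype(int);print("canister diff",abs(a-b)[275:345,235:285].mean())
E
```

```text
scene (282, 192) 74 [ 252  173   64   42 1340] ((3.6819076538085938, -0.5268630981445312), (174.25621032714844, 113.99383544921875), 0.1918393075466156)
side (259, 235) 88 [ 240  214   43   47 1852] ((0.4508056640625, 0.5044288635253906), (108.24568939208984, 159.83547973632812), 89.59748077392578)
wrist out (512, -744)
210 178 212 204 168 170 172 173 174 175 180 179 179 179 180 177 177 177 176 173 177 176 170 168 171 175 175 173 174 173 191 200 172 173 167
212 178 207 192 172 170 170 172 172 175 177 178 175 174 174 174 177 176 177 173 173 172 168 169 174 163 167 177 180 177 179 216 172 172 170
213 179 206 192 174 172 173 165 159 160 164 165 161 162 156 157 158 159 157 155 152 154 149 149 150 122 146 176 178 179 157 226 173 174 172
214 181 201 192 175 175 174 137 112 115 120 121 120 119 107 109 110 107 105 103 100 104 92 94 92 88 116 175 178 177 136 224 168 175 172
225 176 200 195 184 182 180 86 85 87 87 89 86 87 87 87 86 87 88 87 87 87 86 89 87 86 88 155 175 176 142 189 193 176 176
245 179 194 197 182 182 186 123 88 88 88 89 87 87 90 90 89 90 89 90 88 89 89 89 91 91 91 91 151 173 171 169 176 219 182
253 187 190 200 181 182 185 145 87 88 89 91 88 88 91 89 91 90 92 90 90 91 90 90 92 93 92 93 121 175 171 167 111 219 187
scene ((468.91021728515625, -274.8883361816406), (102.63642120361328, 57.06437301635742))
side ((463.0938720703125, -271.2357177734375), (97.0099105834961, 48.620208740234375))
canister diff 2.2741904761904763
```

```bash
python3 -c "
from station import ctrl
print(ctrl.sign_off())"
```

```text
the job is handed in; nothing more can be done
None
```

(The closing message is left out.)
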